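Lock the selector and take the drain plug out of a gear case

TASK

Make the gear case ready for draining. Turn the black selector knob on its round stand until its pointer is at the raised mark, then pull the knob straight up to its stop so that it locks. After that unscrew the T-handled plug from the gear case's side port, anticlockwise until the threads let go, draw it straight out, and lower it right down into the shallow metal tray before you let go of it, lying wholly inside; leave the other things on the bench where they are.

Things in the scene. Friction and masses are not known exactly. Their poses are not given: they have to be found in the camera images.
- case: Fixed green gear case with a grey motor on top. Origin: on the bench below the mouth of its port. The port looks along the case's -x; +y is left for someone facing the port; +z up. Port axis: horizontal, parallel to x, 135 mm above the bench. Port boss: radius 36, x = 0 (mouth) to 45, where the front wall begins (180 wide, 260 high, 200 deep). Foot flange 14 high, 220 wide, from x = 25.
- plate_edge (a point): Middle of the lower front edge of the motor plate that overhangs the port: 275 mm above the bench, 28 in front of the port mouth (case x = -28). The plate is 130 wide; motor and terminal box above it reach 418 high. So the plug's bar can be reached only with the tool tilted, its upper end leaning away from the case (to case -x).
- plug: Steel T-plug screwed into the port, 0.4 kg, 145 mm long. Origin: on its axis, in the plane of its cross bar, 48 in front of the port mouth when seated; x points into the port, axes as the case's at the start. Along x: nose -54 to -11, hub (diameter 34) -11 to 11, collar (diameter 44) 38 to 46, shaft (diameter 24) up to 91. The balance point is near the hub. It stays where it is left in the thread.
- plug_ball (a point): Centre of the upper of two black balls (diameter 36) at the ends of the plug's cross bar (diameter 10), each 68 mm from the plug's axis, 172 over both. At the start it stands 40 degrees from upright to case -y. To unscrew, it goes over the top to case +y. The plug comes out 3.3 per rad; threads let go after 105 degrees, stop at about 130: turn 110 to 125 (about 5 N at the ball; the smooth balls pivot in a pinch), then pull straight out.
- plug_nose (a point): Centre of the T-plug's round steel nose, diameter 29 mm, 43 long along the plug's axis: the place to grip to draw the plug out. It is on the axis, 34 in front of the bar's plane, so 82 in front of the port mouth when the plug is seated.
- plug_foot (a point): Inner end of the plug's shaft, on its axis, 91 mm behind the bar's plane: 43 deep in the port when seated, so after unscrewing the plug must be drawn 45 or more along the port axis before it is clear.
- lock_grip (a point): On the vertical axis of the black selector knob, at the height to grip (69 mm above the bench when pushed in). Knob: a bar 18 wide, 58 long, 34 high (top 14 above this point) with a pointer 7 wide reaching 42 from the axis, on a disc of diameter 68 whose top is 20 below this point. It sits on a fixed round green stand, radius 55, 40 high. The point's -x axis points along the pointer.
- lock_turn (a joint): Turn of the selector knob, rad, growing clockwise seen from above, range 0 to 2.4. The raised steel mark (a rib on the stand's rim) is at 1.2. Stays where it is left (friction 0.06 N m).
- lock_pull (a joint): How far the selector knob is pulled up, m: 0 pushed in, hard stop at 0.016 = locked. Needs about 7 N upward; stays where it is left.
- tray: Fixed shallow metal tray, 220 by 220 mm and 30 high, walls and floor 4 thick. Origin: centre of its underside; axes along its sides. Empty at the start.
- tbolt_a: Bystander: T-slot bolt lying on the bench, 130 long, 30 high. Origin at the centre of its underside; lengths run along its x. Not to be shifted.
- tbolt_b: Bystander: T-slot bolt lying on the bench, 110 long, 30 high. Origin at the centre of its underside; lengths run along its x. Not to be shifted.
- taper: Bystander: steel taper tool holder standing upright, diameter 64, 110 high. Origin at the centre of its underside; lengths run along its x. Not to be shifted.
- spanner: Bystander: double-ended spanner lying flat, 200 long. Origin at the centre of its underside; lengths run along its x. Not to be shifted.
- bench_brush: Bystander: bench brush on its bristles, 200 long, 45 wide, 60 high. Origin at the centre of its underside; lengths run along its x. Not to be shifted.
- marker_pot: Bystander: rust-brown pot of markers, diameter 72, 135 high. Origin at the centre of its underside; lengths run along its x. Not to be shifted.
There are look-alikes about, which are no part of the job. What is shaped like the part that bears lock_grip but purple is not meant.

How it is judged:
On the way, in this order (a step that is already met when the one before it is completed fails the run):
1. the knob is turned to the mark, still pushed in (value of joint lock_turn between 1.07 and 1.33 rad and value of joint lock_pull below 0.005 m), for 0.1 s.
2. the knob is pulled up to its stop at the mark, the plug still screwed in (value of joint lock_turn between 1.07 and 1.33 rad and value of joint lock_pull above 0.012 m and x of plug_foot in the frame of case above 0.038 m), for 0.2 s.
3. the plug is unscrewed: its upper ball has gone over the top to the left, the plug still in the port (y of plug_ball in the frame of case above 0.05 m and x of plug_foot in the frame of case above 0.01 m), for 0.1 s.
4. the plug is drawn clear of the port, held in the gripper (x of plug_foot in the frame of case below -0.005 m and height (world z) of plug_nose above 0.09 m and contact force between plug and the fingers above 0.5 N), for 0.1 s.
5. the plug is lowered into the tray, still held (x of plug_nose in the frame of tray between -0.106 and 0.106 m and x of plug_foot in the frame of tray between -0.106 and 0.106 m and y of plug_nose in the frame of tray between -0.106 and 0.106 m and y of plug_foot in the frame of tray between -0.106 and 0.106 m and z of each of plug_nose, plug_foot in the frame of tray below 0.06 m and contact force between plug and the fingers above 0.5 N), for 0.05 s.
At the end, for the whole second after the job is handed in: The plug lies at rest wholly inside the tray (both ends of its axis inside the walls and less than 45 mm above the tray's underside); the knob is within 0.13 rad of its mark and pulled up by more than 12 mm (x of plug_nose in the frame of tray between -0.106 and 0.106 m and x of plug_foot in the frame of tray between -0.106 and 0.106 m and y of plug_nose in the frame of tray between -0.106 and 0.106 m and y of plug_foot in the frame of tray between -0.106 and 0.106 m and z of each of plug_nose, plug_foot in the frame of tray below 0.045 m and linear speed of plug below 0.03 m/s and value of joint lock_turn between 1.07 and 1.33 rad and value of joint lock_pull above 0.012 m); the robot touches nothing.
It fails at once if another thing on the bench is shifted by more than 40 mm (distance of any of tbolt_a, tbolt_b, taper, spanner, bench_brush, marker_pot from where it was at the start of the episode above 0.04 m).
It fails at once if the plug is dropped or thrown (moves faster than 0.9 m/s) (linear speed of plug above 0.9 m/s).
It also fails if it takes over 72 s, if anything falls off the work surface, if the arm or the gripper's body presses on something with over 40 N, if the wrist force passes 120 N, or if a joint passes its speed limit or range.

ROBOT

A 6-joint arm with a two-finger parallel gripper is mounted at the origin on the work surface. World frame = base frame: x ahead of the robot, y to its left, z up, the work surface at z = 0. Lengths are in m, angles in rad, forces in N, time in s.
With the tool pointing down it reaches from about 0.35 to 0.775 m from the base axis. Payload 5.5 kg.
Tool frame: the origin (TCP) lies on the centre line of the jaws, within the pads' length; the fingertips stand 11 mm ahead of it and the grasp point (between the pads) lies 8 mm behind it (env.nose_length is the distance from the TCP to the fingertips, in m); x points along the fingers, z is the direction in which the jaws open and shut, and the axes are right-handed (so a half turn about x gives the same grasp; the last joint's range is limited). The gripper opens to 85 mm and grips with 20 to 120 N. Pads are 22 mm wide; open, the fingers measure 114 mm over their backs; the gripper's body (76 mm by 85 mm) begins 54 mm behind the grasp point. The pads swing forward as they close: fully open they stand 13 mm farther back than shut.
Start: joints at [1.085, 0.313, 0.046, 1.304, 0, 1.431], TCP at [0.195, 0.541, 0.242] pointing down, gripper open.
Joint ranges: [-2.76, 2.76], [-0.86, 1.69], [-1.03, 1.26], [-2.2, 2.34], [-1.47, 1.5], [-3.14, 3.14]. Speed limits (rad/s): [2.57, 2.57, 3.14, 3.14, 3.14, 3.14].

INTERFACE

Orientations are given as a unit quaternion [w, x, y, z].
In Python, from workcell import env gives the robot as it stands. The module is installed in compiled form; this text tells all that it offers.
- The arm moves only by the tool step_arm, never from a script. Its argument "moves" is a list that holds one entry, the list of rows, each a list of 7 numbers: the turn, a rotation vector about the tool's x, y, z in rad, then the shift along the tool's x, y, z in m, then the opening, from 0 (shut) to 1 (fully open). In form: [[[rx, ry, rz, tx, ty, tz, grip], ...]]. A call has 1 to 12 rows; each row is the pose to reach, as a shift and turn from the pose measured when the call began, along the tool's axes at that moment; what a row does not reach only later rows make up. A row lasts 1/10 s, in which the tool goes at most 50 mm and 8.59 degrees, less where a joint would pass 70% of its speed; a pose out of reach is approached as far as the arm can. A call with a gripper value outside its range is refused whole. The fingers move at their own pace and stop on an object; "force" is the grip in N (left out, the last holds). Time passes only in rows, so rows that repeat a pose let the fingers close. It gives the time, the measured TCP pose, the force and the opening at its end, in the units of the state.
- env.get_state(): the state, without advancing time (a new reading comes with each control period).
- env.read_camera(name): name is "side" or "top" or "wrist"; returns (picture, depth): 384x512x3 uint8, red, green, blue; 384x512 float32, m along the optical axis (not along the pixel's ray), 0 where there is no reading.
- env.get_calibration(name): a dict with "mtx" (3x3 intrinsics, pixels), "distortion" ([k1, k2, p1, p2, k3] as OpenCV has them; the pictures are not rectified), "camera_from_world" (4x4, takes a point from world to camera coordinates); the wrist camera has in their place "T_tool_cam" (4x4, takes a point from camera to tool coordinates, whose origin is the TCP and whose axes are the tool frame's). Camera axes: x right, y down, z forward; pixel columns grow to the right and rows downward; lengths in m; the calibration is good to about 2 mm. A picture is of the moment at which its call begins: read the wrist's pose just before it. get_calibration takes no time and is no camera call.
- env.hand_in(): hands the job in, once; it reports no verdict.
Trained networks look in the newest picture that a camera, given by its name, has taken for a name from the list of things; names that differ only in an ending like _2 or _b are one class to them, and where a whole thing is asked for, a point or a joint stands for the part that bears it (a point fixed in the world has none). Each returns a list of dicts, best first, with "confidence" (0 to 1); they miss things now and then, are a little off and sometimes report something else, mostly with a low value. They report only what shows in the picture. A call takes as long as a camera call. They do not tell look-alikes from the thing itself.
- env.boxes_of(camera, thing): "uv" ([column, row] in pixels, amid what is visible of it).
- env.silhouettes(camera, thing): "mask" (384x512 bool, what is visible of it) and "uv" ([column, row] in pixels, amid what is visible of it).
The state is a dict: "clock": time; "joint_pos": joint angles; "qvel": joint speeds; "tau": joint torques, N m; "tcp_pos": TCP position; "orientation": TCP orientation; "wrist_force": force on the tool from outside, world axes, zero at the start; "ft_torque": the same for the moment, N m; "finger_gap": finger opening in m.
Only numpy, scipy, OpenCV 4.12 (cv2) and the standard library are available. Lean on these libraries where they do the work, as an engineer would, in place of code of your own. Each camera call takes 0.05 s, during which the arm holds its last target.

## Working session

There is one attempt and no reset: what is moved stays moved. The work goes in short steps, Python scripts to look and compute and a tool call to move; the robot and the scene stay as the last step left them, time stands still between calls to the robot, and variables do not carry over. Pictures are saved under pics/ and viewed, and the job is handed in when it is done.

Besides the shell and the picture viewer there is one more tool, called after ">>>" as a command line: name --argument value ..., lists and objects as JSON in quotes. step_arm: Moves the arm, as the interface text tells. Its arguments: {"type":"object","properties":{"moves":{"type":"array","items":{"type":"array","items":{"type":"array","items":{"type":"number"}}}},"force":{"type":"number"}},"required":["moves"]}

```bash
ls; mkdir -p pics; cat > h.py <<'E'
import numpy as np, cv2
from workcell import env
from scipy.spatial.transform import Rotation as R
def pose():
    s=env.get_state(); q=s['orientation']
    T=np.eye(4); T[:3,:3]=R.from_quat([q[1],q[2],q[3],q[0]]).as_matrix(); T[:3,3]=s['tcp_pos']; return T
def W(cam,T=None):
    c=env.get_calibration(cam)
    if cam=='wrist': return (pose() if T is None else T)@np.array(c['T_tool_cam'])
    return np.linalg.inv(np.array(c['camera_from_world']))
def cloud(cam,depth,T=None):
    c=env.get_calibration(cam);h,w=depth.shape
    uv=np.stack(np.meshgrid(np.arange(w),np.arange(h)),-1).reshape(-1,1,2).astype(np.float64)
    n=cv2.undistortPoints(uv,np.array(c['mtx']),np.array(c['distortion'],float)).reshape(h,w,2)
    P=np.concatenate([n*depth[...,None],depth[...,None]],-1)
    M=W(cam,T); P=P@M[:3,:3].T+M[:3,3]; P[depth==0]=np.nan; return P
def proj(cam,X,T=None):
    c=env.get_calibration(cam);M=np.linalg.inv(W(cam,T));X=np.atleast_2d(X)@M[:3,:3].T+M[:3,3]
    return cv2.projectPoints(X,np.zeros(3),np.zeros(3),np.array(c['mtx']),np.array(c['distortion'],float))[0].reshape(-1,2)
def shot(cam,name):
    T=pose();im,d=env.read_camera(cam);cv2.imwrite(f'pics/{name}.png',im[...,::-1]);np.savez(f'pics/{name}.npz',d=d,T=T,im=im);return im,d,T
E
python3 - <<'E'
from h import *
print(env.get_state())
for c in ['side','top','wrist']:
    im,d,T=shot(c,c+'0'); P=cloud(c,d,T); print(c,W(c,T).round(3).tolist())
    for n in ['case','plug','plug_ball','plug_nose','lock_grip','tray','tbolt_a','taper','spanner','bench_brush','marker_pot','plate_edge']:
        try:
            for b in env.boxes_of(c,n):
                u,v=map(int,b['uv']); print(c,n,(u,v),round(b['confidence'],2),P[v,u].round(3))
        except Exception as e: print(n,e)
E
```

```text
pics
{'clock': 0.0, 'joint_pos': array([1.08539070e+00, 3.13987738e-01, 4.49703614e-02, 1.30359765e+00,
       2.01688046e-05, 1.43116876e+00]), 'qvel': array([-0.00027599, -0.00083887,  0.00052483, -0.00039984, -0.00025952,
       -0.00037156]), 'tau': array([ 7.26192156e-04, -4.80623281e+01,  2.98535782e+01,  1.95620977e-02,
       -1.99672172e-04,  8.80238868e-07]), 'tcp_pos': array([0.19466993, 0.54051942, 0.24141253]), 'orientation': array([ 0.57798453, -0.40681777,  0.57913591,  0.40624474]), 'wrist_force': array([ 0.06594203,  0.42157211, -0.19392731]), 'ft_torque': array([ 0.00839232, -0.02096863, -0.03162252]), 'finger_gap': 0.08547148434611215}
side [[-0.663, 0.571, -0.484, 1.159], [0.748, 0.49, -0.447, 0.59], [-0.018, -0.659, -0.752, 1.192], [0.0, 0.0, 0.0, 1.0]]
side case (317, 247) 0.86 [0.622 0.297 0.257]
side plug (216, 250) 0.69 [ 0.731 -0.04   0.022]
side plug (270, 226) 0.62 [0.599 0.1   0.158]
side lock_grip (193, 172) 0.72 [ 0.553 -0.352  0.07 ]
side lock_grip (244, 200) 0.21 [ 0.488 -0.134  0.005]
side tray (245, 200) 0.72 [ 0.487 -0.129  0.007]
side tbolt_a (211
[... 983 characters left out ...]
  -0.176  0.077]
top taper (291, 203) 0.31 [ 0.483 -0.126  0.003]
top spanner (116, 225) 0.62 [0.417 0.444 0.003]
top bench_brush (372, 265) 0.57 [ 0.287 -0.37   0.061]
top marker_pot (356, 120) 0.67 [ 0.736 -0.323  0.092]
top marker_pot (365, 179) 0.54 [ 0.553 -0.349  0.079]
top marker_pot (220, 169) 0.5 [0.579 0.094 0.151]
top marker_pot (363, 182) 0.47 [ 0.544 -0.344  0.074]
top plate_edge (159, 171) 0.92 [0.547 0.217 0.391]
wrist [[0.34, 0.893, 0.294, 0.119], [0.941, -0.322, -0.107, 0.567], [-0.0, 0.313, -0.95, 0.373], [0.0, 0.0, 0.0, 1.0]]
wrist case (120, 368) 0.56 [0.187 0.493 0.302]
wrist spanner (252, 308) 0.75 [0.419 0.456 0.008]
wrist plate_edge (117, 374) 0.76 [0.471 0.182 0.015]
```

View pics/top0.png

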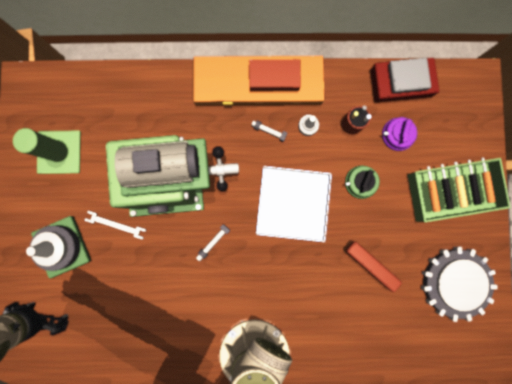

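View pics/side0.png

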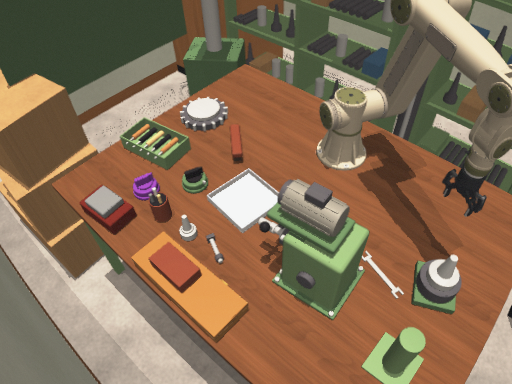

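```bash
python3 - <<'E'
import cv2
a=cv2.imread('pics/top0.png');
cv2.imwrite('pics/ctop_knob.png',cv2.resize(a[130:230,320:450],None,fx=6,fy=6,interpolation=2)[:600])
cv2.imwrite('pics/ctop_case.png',cv2.resize(a[110:230,110:260],None,fx=5,fy=5,interpolation=2))
E
```

```text
(no output)
```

View pics/ctop_knob.png

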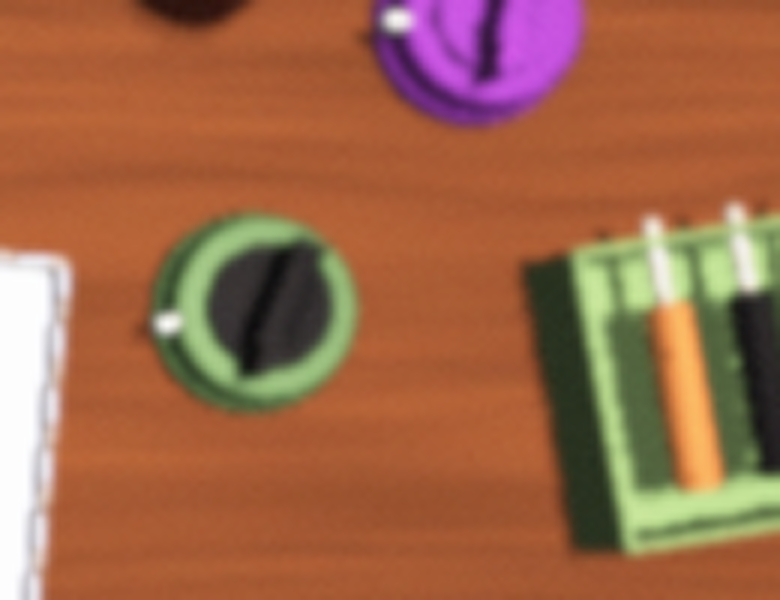

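View pics/ctop_case.png

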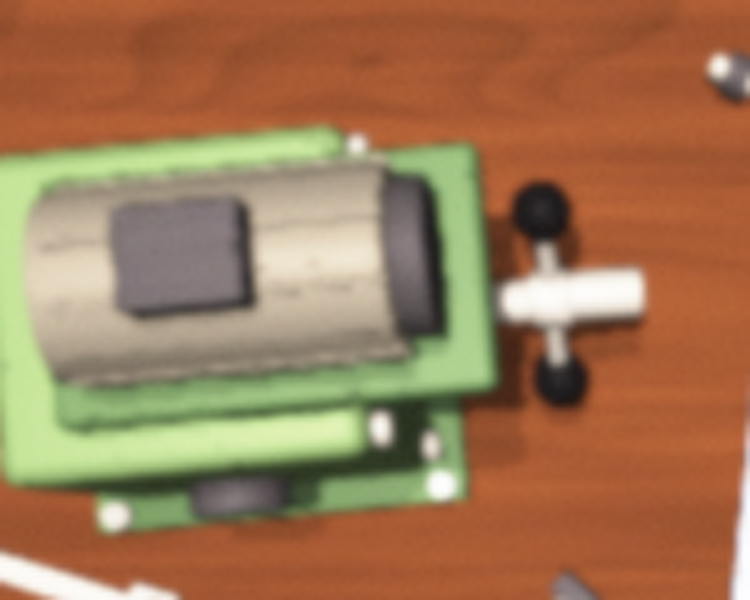

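The black knob on the green stand at top pixel (363,182) is the target. The same-shaped purple one at (401,132) is the decoy, and the networks also scored it, higher on lock_grip. The networks also marked the marker pot (356,120) and the spanner (116,225) under other names. Mark at about (348,183), pointer toward the lower left. I'll compute a hover over the knob.

```bash
cat >> h.py <<'E'
def rel(Td,T0=None):
    T0=pose() if T0 is None else T0
    D=np.linalg.inv(T0)@Td; return np.r_[R.from_matrix(D[:3,:3]).as_rotvec(),D[:3,3]].round(4)
def mk(p,x,z):
    x=np.array(x,float);x/=np.linalg.norm(x);z=np.array(z,float);z-=x*(x@z);z/=np.linalg.norm(z)
    T=np.eye(4);T[:3,0]=x;T[:3,2]=z;T[:3,1]=np.cross(z,x);T[:3,3]=p;return T
E
python3 - <<'E'
from h import *
T=pose();print(T.round(3)); print(np.array(env.get_calibration('wrist')['T_tool_cam']).round(3),env.get_calibration('wrist')['mtx'])
d=np.load('pics/top0.npz')['d'];im=np.load('pics/top0.npz')['im'];P=cloud('top',d)
# stand top ring: z ~0.04 green
sel=(np.abs(P[...,0]-.553)<.08)&(np.abs(P[...,1]+.352)<.08)
g=im.astype(int); green=sel&(g[...,1]>g[...,0]+20)&(np.abs(P[...,2]-.04)<.006)
pts=P[green];
A=np.c_[pts[:,:2],np.ones(len(pts))]; 
hull=cv2.convexHull((pts[:,:2]*1e4).astype(np.int32)); c,r=cv2.minEnclosingCircle(hull); print('stand',np.array(c)/1e4,r/1e4,len(pts),pts[:,2].mean())
kn=sel&(P[...,2]>.072); q=P[kn]; print('knob top',len(q),q.mean(0),np.linalg.svd(q[:,:2]-q[:,:2].mean(0))[2][0])
mk_=sel&(g.min(-1)>170); print('mark',P[mk_].mean(0),mk_.sum())
E
```

```text
[[ 0.    -0.941  0.339  0.195]
 [ 0.     0.339  0.941  0.541]
 [-1.    -0.     0.     0.242]
 [ 0.     0.     0.     1.   ]]
[[ 0.    -0.313  0.95  -0.131]
 [-0.001 -0.95  -0.313  0.08 ]
 [ 1.    -0.    -0.001 -0.001]
 [ 0.     0.     0.     1.   ]] [[280.36863058   0.         253.80684776]
 [  0.         280.36863058 190.18577601]
 [  0.           0.           1.        ]]
stand [ 0.55036895 -0.35453828] 0.048756036376953124 297 0.03879207289131029
knob top 135 [ 0.54970552 -0.35578     0.08080135] [-0.91818184  0.39615919]
mark [ 0.54325313 -0.30336879  0.04564676] 10
```

```bash
python3 - <<'E'
from h import *
a=np.radians(66.7)
print(rel(mk([.55,-.355,.2],[0,0,-1],[np.cos(a),np.sin(a),0])))
print(rel(mk([.40,.0,.26],[0,0,-1],[np.cos(a),np.sin(a),0])))
E
```

```text
[ 0.0608  0.      0.      0.0423 -0.6378 -0.7226]
[ 0.0608  0.      0.     -0.0177 -0.3763 -0.4394]
```

>>> step_arm --moves '[[[0.06,0,0,-0.018,-0.376,-0.439,1],[0.06,0,0,-0.018,-0.376,-0.439,1],[0.06,0,0,-0.018,-0.376,-0.439,1],[0.06,0,0,-0.018,-0.376,-0.439,1],[0.06,0,0,-0.018,-0.376,-0.439,1],[0.06,0,0,-0.018,-0.376,-0.439,1],[0.06,0,0,-0.018,-0.376,-0.439,1],[0.06,0,0,-0.018,-0.376,-0.439,1],[0.06,0,0,-0.018,-0.376,-0.439,1],[0.06,0,0,-0.018,-0.376,-0.439,1],[0.06,0,0,-0.018,-0.376,-0.439,1],[0.06,0,0,-0.018,-0.376,-0.439,1]]]'

```text
clock: 3.15
tcp_pos: [0.4009, -0.0027, 0.2607]
orientation: [0.591, -0.389, 0.591, 0.387]
wrist_force: [-0.1, 0.3, -0.2]
finger_gap: 0.0855
```

```bash
python3 - <<'E'
from h import *
a=np.radians(66.7);s=env.get_state();print(s['joint_pos'],s['tcp_pos'])
print(rel(mk([.55,-.355,.2],[0,0,-1],[np.cos(a),np.sin(a),0])))
E
```

```text
[-2.07224553e-01 -3.19802405e-02 -3.15250056e-01  1.28574211e+00
 -4.72456472e-04  2.01833976e-01] [ 0.4009332  -0.00268391  0.26066588]
[-2.400e-03 -1.000e-04  1.800e-03  6.120e-02 -2.768e-01 -2.640e-01]
```

>>> step_arm --moves '[[[0,0,0,0.061,-0.277,-0.264,1],[0,0,0,0.061,-0.277,-0.264,1],[0,0,0,0.061,-0.277,-0.264,1],[0,0,0,0.061,-0.277,-0.264,1],[0,0,0,0.061,-0.277,-0.264,1],[0,0,0,0.061,-0.277,-0.264,1],[0,0,0,0.061,-0.277,-0.264,1],[0,0,0,0.061,-0.277,-0.264,1],[0,0,0,0.061,-0.277,-0.264,1],[0,0,0,0.061,-0.277,-0.264,1]]]'

```text
clock: 4.15
tcp_pos: [0.5497, -0.3557, 0.1988]
orientation: [0.592, -0.387, 0.591, 0.388]
wrist_force: [1.0, 1.0, -0.2]
finger_gap: 0.0853
```

```bash
cat > knob.py <<'E'
from h import *
import sys
def knob(n):
    im,d,T=shot('wrist',n);P=cloud('wrist',d,T);g=im.astype(int)
    sel=(np.abs(P[...,0]-.55)<.075)&(np.abs(P[...,1]+.355)<.075)
    green=sel&(g[...,1]>g[...,0]+15)&(np.abs(P[...,2]-.04)<.008)
    dark=sel&(g.max(-1)<90)
    q=P[dark&(P[...,2]>.077)&(P[...,2]<.12)]
    print(n,'green',green.sum())
    if len(q): 
        c,_,an=cv2.minAreaRect((q[:,:2]*1e4).astype(np.float32)),0,0;print('knobtop',len(q),q[:,2].mean().round(4),np.array(c[0])/1e4,np.array(c[1])/1e4,c[2],np.linalg.svd(q[:,:2]-q[:,:2].mean(0),full_matrices=False)[2][0])
    pts=P[green];
    if len(pts)>5:
        c,r=cv2.minEnclosingCircle((pts[:,:2]*1e4).astype(np.float32));print('stand',np.array(c)/1e4,r/1e4)
    m=sel&(g.min(-1)>170)&(P[...,2]>.035)&(P[...,2]<.07);print('mark',m.sum(),P[m].mean(0))
    return im,P,T
E
python3 - <<'E'
from knob import *
print(env.get_state()['tcp_pos'])
knob('w1')
E
```

```text
[ 0.54974949 -0.35565259  0.19884688]
w1 green 2438
knobtop 1252 0.082 [ 0.54745732 -0.35609094] [0.01753291 0.07453466] 66.95416259765625 [ 0.91724181 -0.39833084]
stand [ 0.54964678 -0.35671768] 0.04911859436035156
mark 0 [nan nan nan]knob.py:15: RuntimeWarning: Mean of empty slice.
  m=sel&(g.min(-1)>170)&(P[...,2]>.035)&(P[...,2]<.07);print('mark',m.sum(),P[m].mean(0))
  ret = um.true_divide(
```

View pics/w1.png

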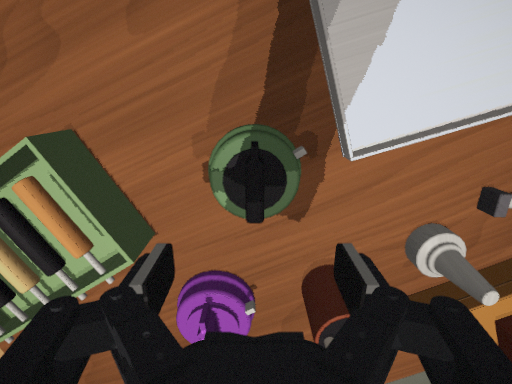

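```bash
python3 - <<'E'
from h import *
f=np.load('pics/w1.npz');im=f['im'];T=f['T'];P=cloud('wrist',f['d'],T);g=im.astype(int)
sel=(np.abs(P[...,0]-.55)<.075)&(np.abs(P[...,1]+.355)<.075)
disc=sel&(P[...,2]>.044)&(P[...,2]<.053)&(g.max(-1)<70)
p=P[disc];print(len(p),p[:,2].mean());c,r=cv2.minEnclosingCircle((p[:,:2]*1e4).astype(np.float32));print('disc',np.array(c)/1e4,r/1e4)
b=sel&(P[...,2]>.077);p=P[b][:,:2];u=np.array([-.917,.398]);t=p@u;n=p@[.398,.917];print('along',np.percentile(t,[0.5,99.5]),'across',np.percentile(n,[1,99]))
for c in [(.5534,-.3587),(.55,-.356)]: print(np.array(c)@u,np.array(c)@[.398,.917])
# green top ring boundary circle fit
gr=sel&(g[...,1]>g[...,0]+10)&(P[...,2]>.034)&(P[...,2]<.044);p=P[gr][:,:2]
c,r=cv2.minEnclosingCircle((p*1e4).astype(np.float32));print('ring',np.array(c)/1e4,r/1e4)
for v,uu in [(153,299),(152,301),(155,297),(154,302)]: print(P[v,uu].round(4),im[v,uu])
for t_ in (.05,.06,.04,.0):print(t_, (sel&(P[...,2]>t_)).sum())
E
```

```text
2050 0.04841747062334661
disc [ 0.55056753 -0.34967021] 0.041326150512695316
along [-0.67008443 -0.6241341 ] across [-0.17938913 -0.03778202]
-0.6502304 -0.10867470000000003
-0.6460380000000001 -0.10755199999999995
ring [ 0.55071865 -0.35715544] 0.04930118713378906
[ 0.5431 -0.3039  0.0477] [116 114 109]
[ 0.543  -0.3017  0.0477] [117 115 108]
[ 0.5442 -0.3066  0.0479] [113 110 105]
[ 0.5455 -0.3014  0.0466] [116 113 107]
0.05 37671
0.06 37623
0.04 40293
0.0 45147
```

```bash
python3 - <<'E'
from h import *
a=np.radians(66.5)
print(rel(mk([.5515,-.3572,.070],[0,0,-1],[np.cos(a),np.sin(a),0])))
E
```

```text
[ 0.0009  0.0006  0.0004  0.1297 -0.0026 -0.0017]
```

>>> step_arm --moves '[[[0,0,0,0.05,-0.0026,-0.002,0.7],[0,0,0,0.09,-0.0026,-0.002,0.6],[0,0,0,0.12,-0.0026,-0.002,0.6],[0,0,0,0.129,-0.0026,-0.002,0.5],[0,0,0,0.129,-0.0026,-0.002,0.5],[0,0,0,0.129,-0.0026,-0.002,0],[0,0,0,0.129,-0.0026,-0.002,0],[0,0,0,0.129,-0.0026,-0.002,0],[0,0,0,0.129,-0.0026,-0.002,0],[0,0,0,0.129,-0.0026,-0.002,0],[0,0,0,0.129,-0.0026,-0.002,0]]]' --force 40

```text
clock: 5.3
tcp_pos: [0.5534, -0.357, 0.0739]
orientation: [0.592, -0.389, 0.589, 0.387]
wrist_force: [1.1, 4.7, 4.3]
finger_gap: 0.0171
```

```bash
python3 - <<'E'
from h import *
s=env.get_state();print(s['tcp_pos'],s['finger_gap'],s['wrist_force'],s['ft_torque'],s['joint_pos'])
shot('wrist','w2');shot('side','s2')
a=cv2.imread('pics/s2.png');cv2.imwrite('pics/s2c.png',cv2.resize(a[110:230,120:280],None,fx=5,fy=5,interpolation=2))
E
```

```text
[ 0.55335555 -0.35696137  0.07389022] 0.017056859735810472 [1.05081929 4.74468869 4.25403717] [ 0.89851748 -0.23357446  0.06218917] [-0.69618432  0.55855594  0.0014742   1.00966847  0.00335186 -0.28827839]
```

View pics/w2.png

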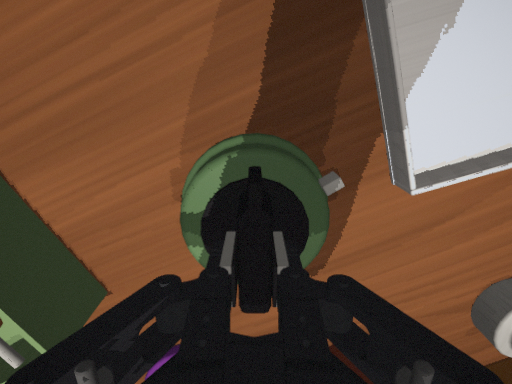

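The wrist view shows the bar (about 255,250) between the pads, with the pointer up at (255,172) and the mark at (333,184). Gap is 17 mm, so I'm turning clockwise.

>>> step_arm --moves '[[[0.14,0,0,0.002,0,0,0],[0.28,0,0,0.002,0,0,0],[0.42,0,0,0.002,0,0,0],[0.56,0,0,0.002,0,0,0],[0.7,0,0,0.002,0,0,0],[0.84,0,0,0.002,0,0,0],[0.96,0,0,0.002,0,0,0],[1.03,0,0,0.002,0,0,0],[1.03,0,0,0.002,0,0,0],[1.03,0,0,0.002,0,0,0],[1.03,0,0,0.002,0,0,0]]]'

```text
clock: 6.5
tcp_pos: [0.5521, -0.3576, 0.0739]
orientation: [0.707, -0.047, 0.704, 0.046]
wrist_force: [-6.1, 0.3, 2.8]
finger_gap: 0.0172
```

```bash
python3 - <<'E'
from h import *
s=env.get_state();print(s['tcp_pos'],s['finger_gap'],s['wrist_force'],s['ft_torque'],s['joint_pos']);print(pose().round(3))
shot('wrist','w3')
E
```

```text
[ 0.55206293 -0.35761961  0.07392162] 0.01716645029642014 [-6.12932786  0.27809173  2.80216551] [-0.13209894  1.47752899 -0.04246032] [-6.96993886e-01  5.57572340e-01 -1.37421214e-04  1.00926243e+00
  5.66751502e-04  7.41879020e-01]
[[ 0.003 -0.132  0.991  0.552]
 [-0.002  0.991  0.132 -0.358]
 [-1.    -0.002  0.003  0.074]
 [ 0.     0.     0.     1.   ]]
```

View pics/w3.png

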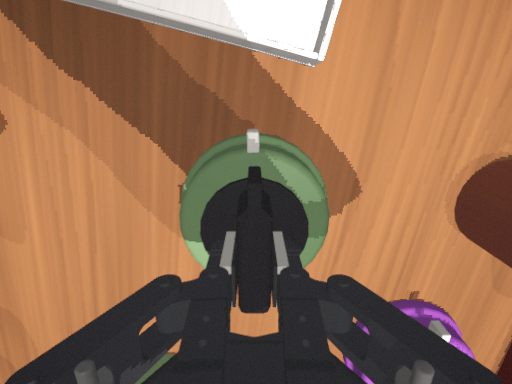

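Pointer (255,172) lines up with the mark (253,140). Pulling up.

>>> step_arm --moves '[[[0,0,0,0,0,0,0],[0,0,0,-0.004,0,0,0],[0,0,0,-0.008,0,0,0],[0,0,0,-0.012,0,0,0],[0,0,0,-0.016,0,0,0],[0,0,0,-0.019,0,0,0],[0,0,0,-0.021,0,0,0],[0,0,0,-0.021,0,0,0],[0,0,0,-0.021,0,0,0],[0,0,0,-0.021,0,0,0]]]' --force 60

```text
clock: 7.55
tcp_pos: [0.5518, -0.3575, 0.0904]
orientation: [0.706, -0.046, 0.705, 0.047]
wrist_force: [5.8, -6.6, -29.2]
finger_gap: 0.0167
```

```bash
python3 - <<'E'
from h import *
s=env.get_state();print(s['tcp_pos'],s['finger_gap'],s['wrist_force'],s['ft_torque'])
shot('wrist','w4')
E
```

```text
[ 0.55178802 -0.35748517  0.09035374] 0.01673811664554457 [  5.81882078  -6.60015109 -29.15818582] [-1.42873107 -1.32738627 -0.06607465]
```

View pics/w4.png

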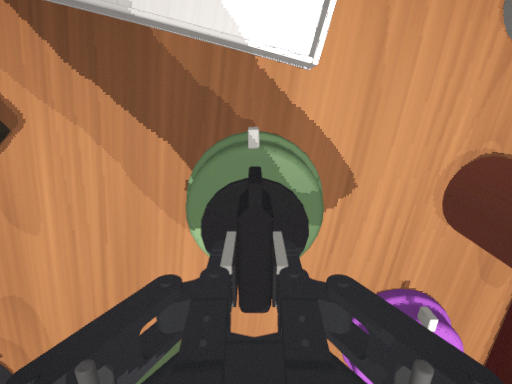

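Knob rose 16.5 mm and stopped hard with the pointer still on the mark. Releasing it straight up.

>>> step_arm --moves '[[[0,0,0,0.001,0,0,0],[0,0,0,0.001,0,0,0.5],[0,0,0,0.001,0,0,0.5],[0,0,0,0.001,0,0,0.5],[0,0,0,0.001,0,0,0.5],[0,0,0,-0.02,0,0,0.5],[0,0,0,-0.06,0,0,0.6],[0,0,0,-0.11,0,0,0.6],[0,0,0,-0.16,0,0,0.6],[0,0,0,-0.21,0,0,0.6],[0,0,0,-0.21,0,0,0.6]]]'

```text
clock: 8.7
tcp_pos: [0.5537, -0.3591, 0.3103]
orientation: [0.71, -0.05, 0.701, 0.043]
wrist_force: [0.9, -0.2, 1.0]
finger_gap: 0.0513
```

```bash
cat > plug.py <<'E'
from h import *
E
python3 - <<'E'
from h import *
shot('wrist','w5')
f=np.load('pics/top0.npz');im=f['im'];P=cloud('top',f['d']);g=im.astype(int)
box=(P[...,0]>.45)&(P[...,0]<.72)&(P[...,1]>-.02)&(P[...,1]<.2)&(P[...,2]>.09)&(P[...,2]<.24)
for v in range(140,200,3): 
    print(v,[ (u,*(P[v,u]*1000).round().astype(int)) for u in range(206,244,3) if box[v,u]])
# tray
t=(P[...,2]>.015)&(P[...,2]<.045)&(np.abs(P[...,0]-.487)<.14)&(np.abs(P[...,1]+.13)<.14)&(g.min(-1)>150)
t2=(P[...,2]>-.01)&(P[...,2]<.045)&(np.abs(P[...,0]-.487)<.14)&(np.abs(P[...,1]+.13)<.14)&(g.min(-1)>150)
for m in (t,t2):
    print('tray',m.sum(),cv2.minAreaRect((P[m][:,:2]*1e4).astype(np.float32)))
E
```

```text
140 []
143 []
146 [(215, np.int64(640), np.int64(105), np.int64(188)), (218, np.int64(640), np.int64(96), np.int64(190))]
149 [(212, np.int64(632), np.int64(113), np.int64(187)), (215, np.int64(630), np.int64(104), np.int64(198)), (218, np.int64(629), np.int64(95), np.int64(202)), (221, np.int64(630), np.int64(87), np.int64(196))]
152 [(212, np.int64(622), np.int64(113), np.int64(194)), (215, np.int64(622), np.int64(104), np.int64(193)), (218, np.int64(621), np.int64(95), np.int64(203)), (221, np.int64(622), np.int64(87), np.int64(194))]
155 [(215, np.int64(613), np.int64(104), np.int64(198)), (218, np.int64(613), np.int64(96), np.int64(197)), (221, np.int64(614), np.int64(88), np.int64(191))]
158 [(218, np.int64(606), np.int64(96), np.int64(186))]
161 [(218, np.int64(601), np.int64(98), np.int64(162))]
164 [(218, np.int64(594), np.int64(99), np.int64(153)), (221, np.int64(595), np.int64(91), np.int64(142)), (224, np.int64(596), np.int64(83), np.int64(131)), (227, np.int64(596), np.int64(74), np.int64(131)), (230, np.int64(596), np.int64(65), np.int64(135)), (233, np.int64(595), np.i
[... 1489 characters left out ...]
.int64(570), np.int64(66), np.int64(130))]
176 [(221, np.int64(562), np.int64(93), np.int64(115))]
179 [(221, np.int64(554), np.int64(94), np.int64(107))]
182 [(218, np.int64(546), np.int64(104), np.int64(91)), (221, np.int64(546), np.int64(95), np.int64(96))]
185 [(221, np.int64(537), np.int64(95), np.int64(99)), (224, np.int64(537), np.int64(86), np.int64(92))]
188 [(218, np.int64(528), np.int64(104), np.int64(93)), (221, np.int64(528), np.int64(95), np.int64(93))]
191 []
194 []
197 []
tray 425 ((4815.91162109375, -1319.955078125), (2204.928466796875, 2206.771484375), 83.3347396850586)
tray 4877 ((4827.67822265625, -1351.7177734375), (2301.826416015625, 2302.0751953125), 83.37115478515625)
```

View pics/w5.png

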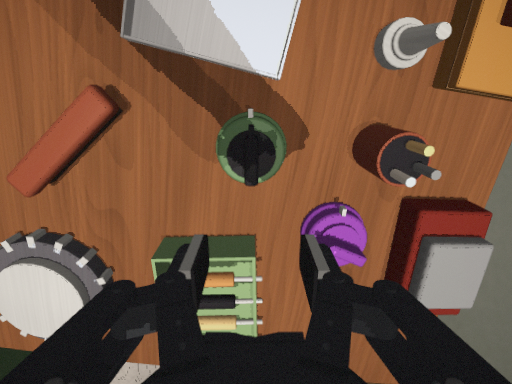

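Knob stays up and on the mark at (250,113). The purple one at (335,235) was not touched. Now a tilted look at the plug.

```bash
python3 - <<'E'
from h import *
t=np.radians(40)
print(rel(mk([.58,-.013,.29],[0,np.sin(t),-np.cos(t)],[0,np.cos(t),np.sin(t)])))
E
```

```text
[-1.3715 -0.5704  0.5121  0.0143  0.3393  0.0719]
```

>>> step_arm --moves '[[[-1.3715,-0.5704,0.5121,0.0143,0.3393,0.0719,0.8],[-1.3715,-0.5704,0.5121,0.0143,0.3393,0.0719,0.8],[-1.3715,-0.5704,0.5121,0.0143,0.3393,0.0719,0.8],[-1.3715,-0.5704,0.5121,0.0143,0.3393,0.0719,0.8],[-1.3715,-0.5704,0.5121,0.0143,0.3393,0.0719,0.8],[-1.3715,-0.5704,0.5121,0.0143,0.3393,0.0719,0.8],[-1.3715,-0.5704,0.5121,0.0143,0.3393,0.0719,0.8],[-1.3715,-0.5704,0.5121,0.0143,0.3393,0.0719,0.8],[-1.3715,-0.5704,0.5121,0.0143,0.3393,0.0719,0.8],[-1.3715,-0.5704,0.5121,0.0143,0.3393,0.0719,0.8],[-1.3715,-0.5704,0.5121,0.0143,0.3393,0.0719,0.8],[-1.3715,-0.5704,0.5121,0.0143,0.3393,0.0719,0.8]]]'

```text
clock: 9.95
tcp_pos: [0.5798, -0.0134, 0.2875]
orientation: [0.641, -0.297, 0.3, 0.642]
wrist_force: [-0.0, 0.2, -1.0]
finger_gap: 0.0684
```

```bash
python3 - <<'E'
from h import *
s=env.get_state();print(s['tcp_pos'],s['joint_pos']);print(pose().round(3))
im,d,T=shot('wrist','w6');P=cloud('wrist',d,T)
for n in ['plug_ball','plug_nose','plug','plate_edge']:
    for b in env.boxes_of('wrist',n):
        u,v=map(int,b['uv']);print(n,(u,v),round(b['confidence'],2),P[v,u].round(4))
E
```

```text
[ 0.57978527 -0.01342857  0.2875111 ] [-0.46203546  0.49909489  0.24674886  1.68079853  0.61319997 -0.57562439]
[[-0.003 -1.     0.003  0.58 ]
 [ 0.644  0.001  0.765 -0.013]
 [-0.765  0.004  0.644  0.288]
 [ 0.     0.     0.     1.   ]]
plug_ball (246, 173) 0.7 [0.5797 0.0915 0.1469]
plug_nose (246, 175) 0.88 [0.5815 0.0902 0.1484]
plug (242, 173) 0.67 [0.5789 0.0863 0.1463]
plate_edge (379, 156) 0.77 [0.5421 0.1128 0.2868]
```

View pics/w6.png

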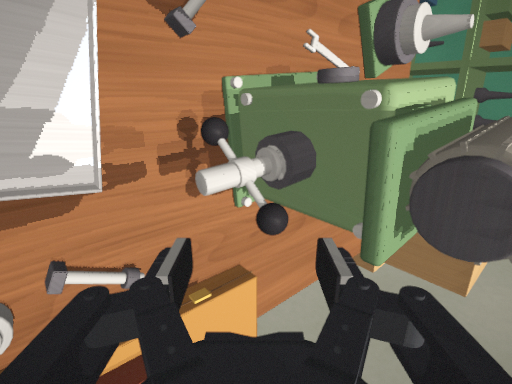

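```bash
cat > plug.py <<'E'
from h import *
from scipy.optimize import least_squares
def ball(P,im,c0,r=.018):
    c=np.array(c0,float)
    m=(np.linalg.norm(P-c,axis=-1)<.03)&(im.max(-1)<75);p=P[m]
    s=least_squares(lambda c:np.linalg.norm(p-c,axis=1)-r,c,loss='soft_l1',f_scale=.002);return s.x,len(p),np.sqrt(np.mean(s.fun**2))
def nose(P,im,o,ax,lo,hi,r):
    o=np.array(o,float);ax=np.array(ax,float);ax/=np.linalg.norm(ax)
    t=(P-o)@ax;d=np.linalg.norm((P-o)-t[...,None]*ax,axis=-1)
    m=(t>lo)&(t<hi)&(d<r+.012)&(im.min(-1)>90);p=P[m]
    def f(q):
        a=np.array([q[2],1,q[3]]);a/=np.linalg.norm(a);w=p-np.array([q[0],o[1],q[1]]);return np.linalg.norm(w-(w@a)[:,None]*a,axis=1)-r
    s=least_squares(f,[o[0],o[2],ax[0]/ax[1],ax[2]/ax[1]],loss='soft_l1',f_scale=.002);return s.x,len(p)
E
python3 - <<'E'
from plug import *
for n,cam in [('w6','wrist'),('top0','top'),('side0','side')]:
    f=np.load(f'pics/{n}.npz');im=f['im'];T=f['T'];P=cloud(cam,f['d'],T)
    b1=ball(P,im,[.624,.097,.185]);b2=ball(P,im,[.535,.096,.085]);print(n,b1,b2,np.linalg.norm(b1[0]-b2[0]),(b1[0]+b2[0])/2)
    try:print('nose',nose(P,im,[.5795,.0965,.135],[-.1,1,0],-.054,-.016,.0145))
    except Exception as e:print(e)
f=np.load('pics/w6.npz');im=f['im'];P=cloud('wrist',f['d'],f['T'])
# plate front face, side surfaces: normals via local plane fit
for nm,(u,v) in dict(platefront=(385,200),wall=(330,130),platefront2=(375,235),wall2=(300,110)).items():
    p=P[v-8:v+8,u-8:u+8].reshape(-1,3);p=p[~np.isnan(p[:,0])];c=p.mean(0);n=np.linalg.svd(p-c)[2][2];print(nm,c.round(3),n.round(3),im[v,u])
E
```

```text
w6 (array([0.62548757, 0.09754464, 0.18329415]), 771, np.float64(0.0005117017493239521)) (array([0.53891078, 0.09470545, 0.0782125 ]), 572, np.float64(0.0005386857109619691)) 0.13618279868201785 [0.58219918 0.09612505 0.13075332]
nose (array([ 0.58208806,  0.13065042, -0.09092402,  0.04754297]), 818)
top0 (array([0.6250266 , 0.09766384, 0.18250279]), 103, np.float64(0.001703571115161411)) (array([0.53827046, 0.09516971, 0.07836758]), 71, np.float64(0.0018670976871496656)) 0.13556175910629478 [0.58164853 0.09641677 0.13043519]
nose (array([ 0.58124703,  0.13216101, -0.08015702,  0.10620051]), 126)
side0 (array([0.62719969, 0.09868202, 0.18494674]), 81, np.float64(0.0016711086687873702)) (array([0.54088688, 0.09876979, 0.07938023]), 12, np.float64(0.001637772576884785)) 0.13636053419285668 [0.58404329 0.09872591 0.13216349]
nose (array([ 0.58483914,  0.13149519, -0.06892629,  0.04204825]), 42)
platefront [0.578 0.119 0.293] [ 0.118 -0.609  0.784] [133 164 116]
wall [0.535 0.186 0.188] [-0.089  0.996  0.006] [ 93 109  75]
platefront2 [0.611 0.12  0.289] [ 0.126 -0.984  0.127] [ 81 103  69]
wall2 [0.513 0.184 0.142] [-0.069  0.998  0.002] [ 94 113  79]
```

```bash
cat >> plug.py <<'E'
a=np.radians(4.8);cx=np.array([-np.sin(a),np.cos(a),0]);cy=np.array([-np.cos(a),-np.sin(a),0]);cz=np.array([0,0,1.])
O=np.array([.582,.0965,.133])
def tool(t): t=np.radians(t);return -np.cos(t)*cz+np.sin(t)*cx, np.cos(t)*cx+np.sin(t)*cz
def ballpos(th,out=True):  # th deg from upright toward +cy
    r=np.radians(th);return O+.068*(np.sin(r)*cy+np.cos(r)*cz)-cx*(.0033*np.radians(th+40) if out else 0)
E
python3 - <<'E'
from plug import *
x,z=tool(42);b=ballpos(-40);print(b)
print('pre',rel(mk(b-.06*x,x,z)));print('grip',rel(mk(b+.004*x,x,z)))
E
```

```text
[0.62555626 0.10015752 0.18509102]
pre [-0.0633 -0.0356  0.0556  0.0934 -0.0491  0.0168]
grip [-0.0633 -0.0356  0.0556  0.1572 -0.0455  0.0189]
```

>>> step_arm --moves '[[[-0.063,-0.036,0.056,0.045,-0.049,0.016,0.62],[-0.063,-0.036,0.056,0.093,-0.049,0.016,0.62],[-0.063,-0.036,0.056,0.093,-0.049,0.016,0.62],[-0.063,-0.036,0.056,0.093,-0.049,0.016,0.62]]]'

```text
clock: 10.6
tcp_pos: [0.6277, 0.0614, 0.2283]
orientation: [0.617, -0.298, 0.276, 0.674]
wrist_force: [-0.7, 0.3, 0.0]
finger_gap: 0.0532
```

```bash
python3 - <<'E'
from plug import *
x,z=tool(42);b=ballpos(-40);s=env.get_state()
print(s['joint_pos'].round(3),s['finger_gap'])
im,d,T=shot('wrist','w7');P=cloud('wrist',d,T);print(ball(P,im,[.625,.098,.185]))
print('grip',rel(mk(b+.004*x,x,z)))
E
```

```text
[-0.323  0.609  0.271  1.58   0.661 -0.529] 0.05319214695115922
(array([0.6253981 , 0.09768508, 0.18332018]), 1774, np.float64(0.0004662935271020737))
grip [ 0.0003  0.0004 -0.0016  0.0642 -0.001  -0.0003]
```

View pics/w7.png

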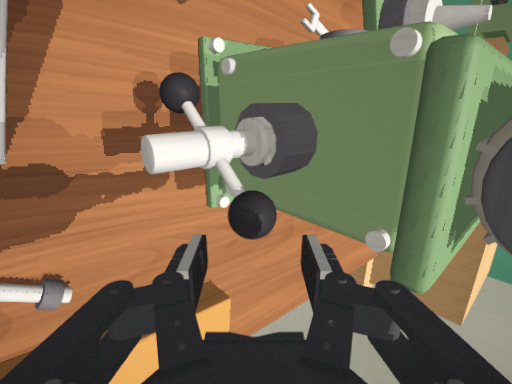

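Wrist view: ball at (252,213), centred between the jaws, with the bar running up-left to the hub. Closing in.

>>> step_arm --moves '[[[0,0,0,0.035,-0.001,-0.002,0.62],[0,0,0,0.06,-0.001,-0.002,0.62],[0,0,0,0.064,-0.001,-0.002,0.62],[0,0,0,0.064,-0.001,-0.002,0.3],[0,0,0,0.064,-0.001,-0.002,0.2],[0,0,0,0.064,-0.001,-0.002,0.1],[0,0,0,0.064,-0.001,-0.002,0],[0,0,0,0.064,-0.001,-0.002,0],[0,0,0,0.064,-0.001,-0.002,0]]]' --force 30

```text
clock: 11.55
tcp_pos: [0.6269, 0.1006, 0.1824]
orientation: [0.619, -0.3, 0.275, 0.672]
wrist_force: [2.7, -3.5, 6.2]
finger_gap: 0.0341
```

```bash
python3 - <<'E'
from plug import *
x,z=tool(42);s=env.get_state();T=pose()
print(s['joint_pos'].round(3),s['finger_gap'],s['wrist_force'],T[:3,3], (T[:3,3]-np.array([.6254,.0977,.1833]))@T[:3,:3])
shot('wrist','w8')
T0=T
for th in [-30,-20,-10,0,10,20,30,40,50,60,70,80,84]:
    D=ballpos(th)-ballpos(-40); print(th,(D@T0[:3,:3]).round(4))
E
```

```text
[-0.266  0.6    0.147  1.415  0.681 -0.457] 0.03410888731691936 [ 2.73791373 -3.49749601  6.19351936] [0.62690279 0.10059103 0.18244166] [ 0.00248471 -0.00173685  0.00147062]
-30 [-0.0055  0.0097  0.0041]
-20 [-0.0096  0.0204  0.0071]
-10 [-0.0123  0.0319  0.0087]
0 [-0.0135  0.0437  0.009 ]
10 [-0.0131  0.0555  0.0079]
20 [-0.0112  0.0669  0.0054]
30 [-0.0079  0.0777  0.0017]
40 [-0.0033  0.0874 -0.0033]
50 [ 0.0026  0.0958 -0.0093]
60 [ 0.0094  0.1026 -0.0162]
70 [ 0.017   0.1077 -0.0238]
80 [ 0.0251  0.1108 -0.0319]
84 [ 0.0284  0.1114 -0.0352]
```

View pics/w8.png

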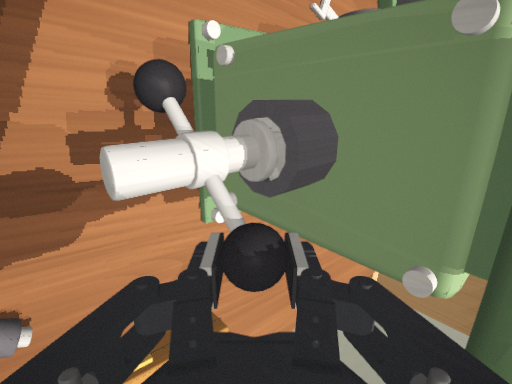

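Ball (254,257) is pinched between the pads, gap 34 mm. First part of the arc.

>>> step_arm --moves '[[[0,0,0,-0.0055,0.0097,0.0041,0],[0,0,0,-0.0096,0.0204,0.0071,0],[0,0,0,-0.0123,0.0319,0.0087,0],[0,0,0,-0.0135,0.0437,0.009,0],[0,0,0,-0.0131,0.0555,0.0079,0],[0,0,0,-0.0131,0.0555,0.0079,0]]]'

```text
clock: 12.2
tcp_pos: [0.5713, 0.0933, 0.199]
orientation: [0.619, -0.301, 0.273, 0.672]
wrist_force: [2.7, 0.5, 3.9]
finger_gap: 0.0344
```

```bash
python3 - <<'E'
from plug import *
s=env.get_state();T=pose()
print(s['joint_pos'].round(3),s['finger_gap'],s['wrist_force'],T[:3,3])
im,d,T=shot('wrist','w9');P=cloud('wrist',d,T);print(T[:3,:3].round(3),ballpos(10))
x,z=tool(42)
for th in [20,30,40,50,60,70,80,84]: print(th,rel(mk(ballpos(th)+.003*x-.002*z+.002*cz*0,x,z)))
E
```

```text
[-0.304  0.494  0.007  1.407  0.671 -0.503] 0.03444499974553529 [2.7411914  0.46833117 3.91851489] [0.5712646  0.09326491 0.1989549 ]
[[-0.052 -0.997 -0.065]
 [ 0.668 -0.083  0.74 ]
 [-0.743 -0.005  0.67 ]] [0.57047431 0.09264223 0.19996693]
20 [ 0.0032  0.0005  0.0043  0.0037  0.0128 -0.004 ]
30 [ 0.0032  0.0005  0.0043  0.007   0.0236 -0.0078]
40 [ 0.0032  0.0005  0.0043  0.0116  0.0334 -0.0127]
50 [ 0.0032  0.0005  0.0043  0.0174  0.0418 -0.0187]
60 [ 0.0032  0.0005  0.0043  0.0242  0.0486 -0.0257]
70 [ 0.0032  0.0005  0.0043  0.0318  0.0537 -0.0333]
80 [ 0.0032  0.0005  0.0043  0.0399  0.0568 -0.0413]
84 [ 0.0032  0.0005  0.0043  0.0432  0.0575 -0.0447]
```

View pics/w9.png

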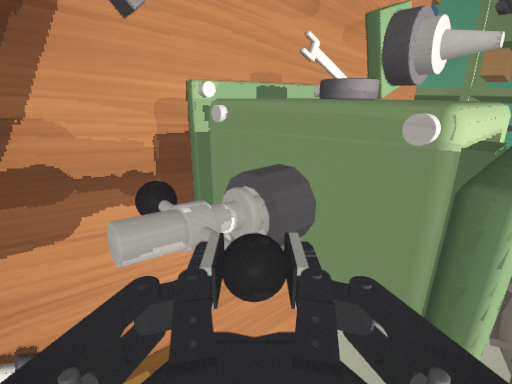

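Plug is turning with the ball, which is still held at (255,267). Continuing to about 79°.

>>> step_arm --moves '[[[0,0,0,0.003,0.012,-0.003,0],[0,0,0,0.0063,0.0228,-0.0065,0],[0,0,0,0.0108,0.0326,-0.0115,0],[0,0,0,0.0166,0.041,-0.0175,0],[0,0,0,0.0234,0.048,-0.0245,0],[0,0,0,0.031,0.053,-0.032,0],[0,0,0,0.0385,0.056,-0.0395,0],[0,0,0,0.0385,0.056,-0.0395,0],[0,0,0,0.0385,0.056,-0.0395,0]]]'

```text
clock: 13.15
tcp_pos: [0.5129, 0.0863, 0.1434]
orientation: [0.618, -0.298, 0.275, 0.673]
wrist_force: [-7.7, 1.6, 6.7]
finger_gap: 0.0321
```

```bash
python3 - <<'E'
from plug import *
s=env.get_state();T=pose()
print(s['joint_pos'].round(3),s['finger_gap'],s['wrist_force'],T[:3,3],ballpos(79))
im,d,T=shot('wrist','w10');P=cloud('wrist',d,T)
r=(T[:3,3]-.003*T[:3,0]-O);print('ang',np.degrees(np.arctan2(r@cy,r@cz)),np.hypot(r@cy,r@cz))
E
```

```text
[-0.348  0.456 -0.211  1.269  0.654 -0.556] 0.03207704611655296 [-7.74967905  1.56289365  6.65956648] [0.51286421 0.08634921 0.14344792] [0.51605698 0.08408458 0.14597501]
ang 79.70061499965585 0.07087745641167324
```

View pics/w10.png

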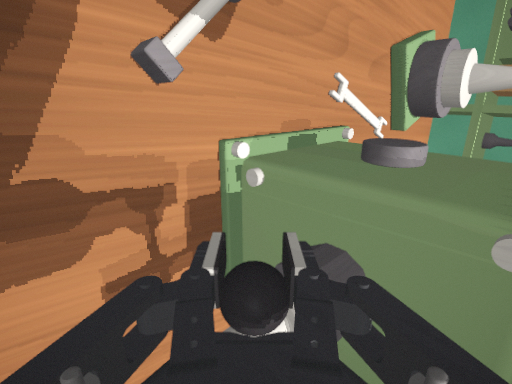

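>>> step_arm --moves '[[[0,0,0,0,0,0,0.62],[0,0,0,0,0,0,0.62],[0,0,0,0,0,0,0.62],[0,0,0,0,0,0,0.62],[0,0,0,-0.03,0,0,0.62],[0,0,0,-0.08,0,0,0.62],[0,0,0,-0.13,0,0,0.62],[0,0,0,-0.16,0,0,0.62],[0,0,0,-0.16,0,0,0.62]]]'

```text
clock: 14.1
tcp_pos: [0.5241, -0.0239, 0.2645]
orientation: [0.619, -0.3, 0.275, 0.671]
wrist_force: [0.6, -0.3, -0.1]
finger_gap: 0.053
```

```bash
python3 - <<'E'
from plug import *
im,d,T=shot('wrist','w11');P=cloud('wrist',d,T)
for th in (79,72,85): print(ball(P,im,ballpos(th)))
b=ball(P,im,ballpos(79))[0];r=b-O;print('ang',np.degrees(np.arctan2(r@cy,r@cz)),np.hypot(r@cy,r@cz),r@cx)
o=O-.0068*cx;print('nose',nose(P,im,o,cx,-.054,-.016,.0145),o)
im,d,T=shot('top','t11');P=cloud('top',d);print('nose top',nose(P,im,o,cx,-.054,-.016,.0145))
E
```

```text
(array([0.51656135, 0.08217406, 0.14625206]), 862, np.float64(0.0004868874609245327))
(array([0.51656135, 0.08217406, 0.14625206]), 862, np.float64(0.0004868874609623332))
(array([0.51656135, 0.08217406, 0.14625206]), 862, np.float64(0.0004868874609449864))
ang 78.71456378923044 0.06771726619599747 -0.008799932580054346
nose (array([ 0.58198722,  0.12927492, -0.08180345,  0.06553271]), 768) [0.58256901 0.08972385 0.133     ]
nose top (array([ 0.57979873,  0.12894626, -0.11364314,  0.06636925]), 126)
```

View pics/w11.png

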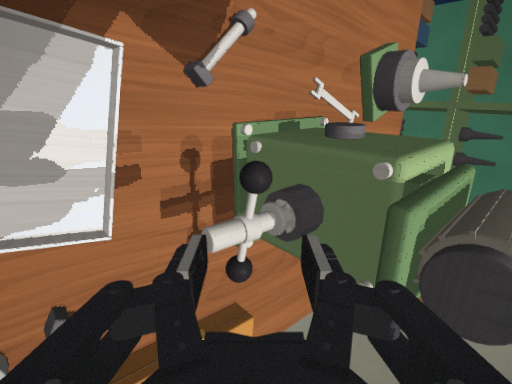

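```bash
cat >> plug.py <<'E'
def toolN(t): t=np.radians(t);x=-np.cos(t)*cz+np.sin(t)*cx;return x,cy
E
python3 - <<'E'
from plug import *
x,z=toolN(15);n=np.array([.5822,.0897,.131])-.030*cx;print(n,x)
print(rel(mk(n-.11*x,x,z)),mk(n-.11*x,x,z)[:3,3])
E
```

```text
[0.58471034 0.05980521 0.131     ] [-0.02165742  0.25791133 -0.96592583]
[-1.5401  0.3723  0.3697  0.0497 -0.0687  0.0186] [0.58709265 0.03143497 0.23725184]
```

>>> step_arm --moves '[[[-0.77,0.186,0.185,0.0,-0.04,0.01,0.62],[-0.77,0.186,0.185,0.0,-0.04,0.01,0.62],[-1.54,0.372,0.37,0.05,-0.069,0.0186,0.62],[-1.54,0.372,0.37,0.05,-0.069,0.0186,0.62],[-1.54,0.372,0.37,0.05,-0.069,0.0186,0.62],[-1.54,0.372,0.37,0.05,-0.069,0.0186,0.62],[-1.54,0.372,0.37,0.05,-0.069,0.0186,0.62],[-1.54,0.372,0.37,0.05,-0.069,0.0186,0.62],[-1.54,0.372,0.37,0.05,-0.069,0.0186,0.62],[-1.54,0.372,0.37,0.05,-0.069,0.0186,0.62],[-1.54,0.372,0.37,0.05,-0.069,0.0186,0.62],[-1.54,0.372,0.37,0.05,-0.069,0.0186,0.62]]]'

```text
clock: 15.4
tcp_pos: [0.5858, 0.0339, 0.2363]
orientation: [0.062, -0.696, -0.123, 0.705]
wrist_force: [-0.6, -1.3, -0.5]
finger_gap: 0.0529
```

```bash
python3 - <<'E'
from plug import *
s=env.get_state();print(s['joint_pos'].round(3))
im,d,T=shot('wrist','w12');P=cloud('wrist',d,T);print(T.round(3))
o=np.array([.5822,.0897,.131]);print('nose',nose(P,im,o,cx,-.053,-.016,.0145))
# nose end extent along axis
t=(P-o)@cx;dd=np.linalg.norm((P-o)-t[...,None]*cx,axis=-1);m=(dd<.018)&(t<-.01)&(t>-.08)&(im.min(-1)>90);print('t',np.percentile(t[m],[.5,2,98]))
x,z=toolN(15);n=o-.030*cx
print(rel(mk(n+.002*x,x,z)))
E
```

```text
[-0.204  0.376  0.097  1.369  0.251 -1.871]
[[-0.024  0.083 -0.996  0.586]
 [ 0.258 -0.962 -0.087  0.034]
 [-0.966 -0.259  0.001  0.236]
 [ 0.     0.     0.     1.   ]]
nose (array([ 0.58183523,  0.12944472, -0.0788509 ,  0.06235931]), 1116)
t [-0.05569748 -0.05517696 -0.01089363]
[-0.0008  0.0027  0.0011  0.1105  0.0018 -0.0012]
```

View pics/w12.png

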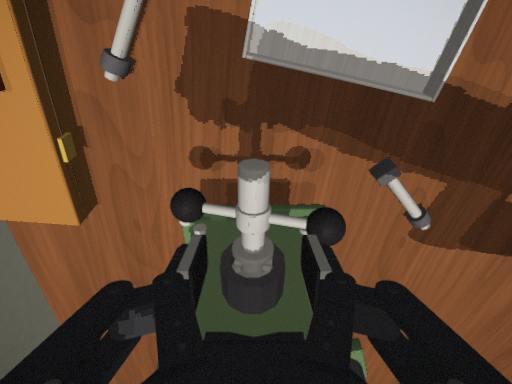

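Nose is at (254,190) with the bar ends at (188,205) and (325,226), in line with the tool. Descending and gripping.

>>> step_arm --moves '[[[0,0.003,0,0.05,0.002,-0.001,0.62],[0,0.003,0,0.085,0.002,-0.001,0.62],[0,0.003,0,0.108,0.002,-0.001,0.62],[0,0.003,0,0.112,0.002,-0.001,0.62],[0,0.003,0,0.112,0.002,-0.001,0.5],[0,0.003,0,0.112,0.002,-0.001,0.3],[0,0.003,0,0.112,0.002,-0.001,0.1],[0,0.003,0,0.112,0.002,-0.001,0],[0,0.003,0,0.112,0.002,-0.001,0],[0,0.003,0,0.112,0.002,-0.001,0],[0,0.003,0,0.112,0.002,-0.001,0]]]' --force 100

```text
clock: 16.55
tcp_pos: [0.5852, 0.06, 0.1284]
orientation: [0.063, -0.697, -0.121, 0.704]
wrist_force: [-0.1, -2.3, 3.5]
finger_gap: 0.0259
```

```bash
python3 - <<'E'
from plug import *
s=env.get_state();T=pose();print(s['joint_pos'].round(3),s['finger_gap'],s['wrist_force'],s['ft_torque'])
shot('wrist','w13');print(T.round(3))
print('pull dir tool',(-cx@T[:3,:3]).round(4))
E
```

```text
[-0.161  0.422 -0.105  1.106  0.255 -1.822] 0.02589485283426987 [-0.09403464 -2.27549021  3.45780613] [-0.40431122 -0.0260692  -0.05329075]
[[-0.019  0.08  -0.997  0.585]
 [ 0.258 -0.963 -0.082  0.06 ]
 [-0.966 -0.259 -0.002  0.128]
 [ 0.     0.     0.     1.   ]]
pull dir tool [-0.2591  0.9658 -0.0014]
```

View pics/w13.png

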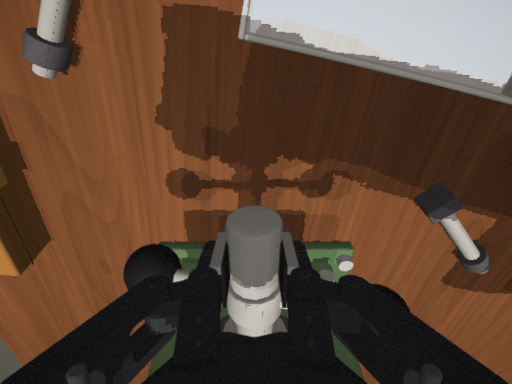

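Nose (254,245) is held between the pads. Drawing straight out.

>>> step_arm --moves '[[[0,0,0,-0.0026,0.0097,0,0],[0,0,0,-0.0052,0.0193,0,0],[0,0,0,-0.0078,0.029,0,0],[0,0,0,-0.0104,0.0386,0,0],[0,0,0,-0.013,0.0483,0,0],[0,0,0,-0.0155,0.058,0,0],[0,0,0,-0.0181,0.0676,0,0],[0,0,0,-0.0181,0.0676,0,0],[0,0,0,-0.0181,0.0676,0,0]]]'

```text
clock: 17.5
tcp_pos: [0.591, -0.01, 0.1282]
orientation: [0.064, -0.697, -0.121, 0.704]
wrist_force: [0.7, 0.6, -3.6]
finger_gap: 0.0257
```

```bash
python3 - <<'E'
from plug import *
s=env.get_state();T=pose();print(s['tcp_pos'],s['finger_gap'],s['wrist_force'],s['ft_torque'])
shot('wrist','w14');shot('side','s14')
a=cv2.imread('pics/s14.png');cv2.imwrite('pics/s14c.png',cv2.resize(a[150:290,190:350],None,fx=4,fy=4,interpolation=2))
E
```

```text
[ 0.59101124 -0.00997817  0.12821326] 0.025709339758265906 [ 0.68820425  0.56793419 -3.62478343] [-0.56037833 -0.06811525  0.02553372]
```

View pics/w14.png

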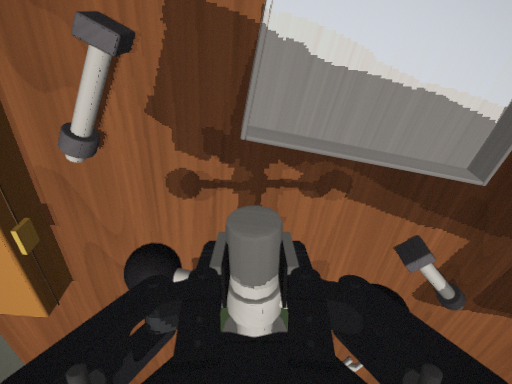

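View pics/s14c.png

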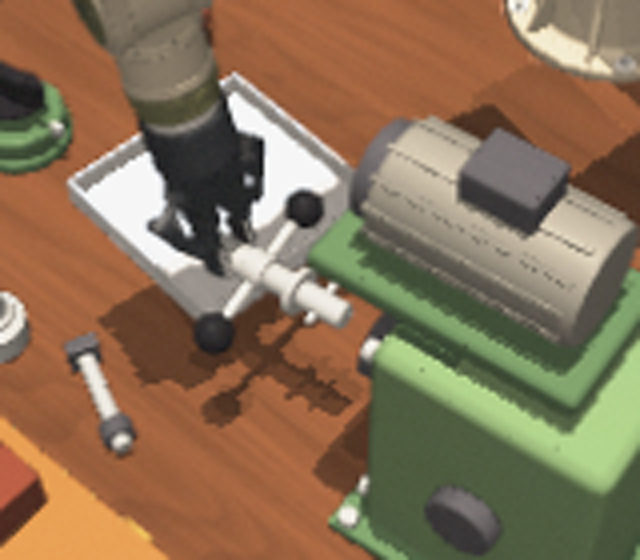

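Plug fully clear and level, 3.6 N on the wrist. Computing the carry over the tray (at s14c upper left), also squaring the plug to it.

```bash
python3 - <<'E'
from plug import *
f=np.load('pics/top0.npz');im=f['im'].astype(int);P=cloud('top',f['d'])
f2=np.load('pics/w14.npz');
T=pose();Rz=R.from_euler('z',-11,degrees=True).as_matrix()
c2=Rz@cx
for h in (.15,.06,.034):
    D=np.eye(4);D[:3,:3]=Rz@T[:3,:3];D[:3,3]=np.r_[.4816,-.132,h]-.0485*c2;print(h,D[:3,3],rel(D))
E
```

```text
0.15 [ 0.47636203 -0.18021632  0.15      ] [ 0.1854  0.0498  0.0003 -0.0629  0.1496  0.1282]
0.06 [ 0.47636203 -0.18021632  0.06      ] [0.1854 0.0498 0.0003 0.024  0.1729 0.1283]
0.034 [ 0.47636203 -0.18021632  0.034     ] [0.1854 0.0498 0.0003 0.0491 0.1797 0.1284]
```

>>> step_arm --moves '[[[0,0,0,-0.012,0.005,0.003,0],[0.02,0.005,0,-0.024,0.02,0.015,0],[0.045,0.012,0,-0.033,0.037,0.03,0],[0.07,0.019,0,-0.04,0.055,0.046,0],[0.095,0.026,0,-0.047,0.074,0.062,0],[0.12,0.033,0,-0.053,0.093,0.078,0],[0.14,0.038,0,-0.057,0.111,0.094,0],[0.16,0.043,0,-0.06,0.128,0.11,0],[0.178,0.048,0,-0.062,0.142,0.122,0],[0.185,0.05,0,-0.063,0.15,0.128,0],[0.185,0.05,0,-0.063,0.15,0.128,0],[0.185,0.05,0,-0.063,0.15,0.128,0]]]'

```text
clock: 18.8
tcp_pos: [0.477, -0.1805, 0.1504]
orientation: [-0.13, 0.706, 0.055, -0.694]
wrist_force: [0.4, 0.0, -3.8]
finger_gap: 0.0258
```

```bash
python3 - <<'E'
from plug import *
s=env.get_state();T=pose();print(s['tcp_pos'],s['finger_gap'],s['wrist_force'])
shot('top','t15')
print('down tool',(np.array([0,0,-1])@T[:3,:3]).round(4))
a=cv2.imread('pics/t15.png');cv2.imwrite('pics/t15c.png',cv2.resize(a[140:260,220:380],None,fx=5,fy=5,interpolation=2))
E
```

```text
[ 0.47698866 -0.18047061  0.1504318 ] 0.025753291181751365 [ 0.35457181  0.02169505 -3.8248963 ]
down tool [0.9656 0.2599 0.0029]
```

View pics/t15c.png

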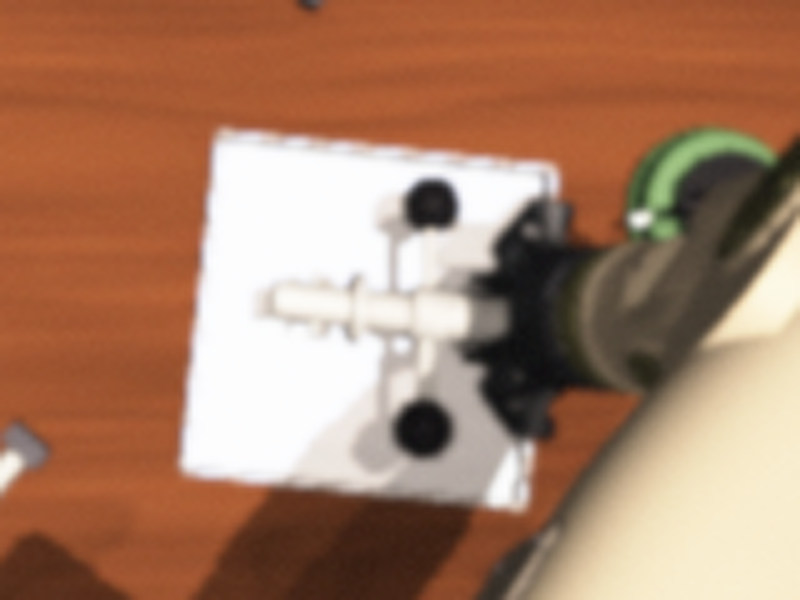

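Plug is over the tray with both balls (430,205), (422,428) and the foot (262,303) inside its outline. Lowering.

>>> step_arm --moves '[[[0,0,0,0.0145,0.0039,0,0],[0,0,0,0.0338,0.0091,0,0],[0,0,0,0.0531,0.0143,0,0],[0,0,0,0.0724,0.0195,0,0],[0,0,0,0.0869,0.0234,0,0],[0,0,0,0.0966,0.026,0,0],[0,0,0,0.103,0.0277,0,0],[0,0,0,0.106,0.0286,0,0],[0,0,0,0.106,0.0286,0,0]]]'

```text
clock: 19.75
tcp_pos: [0.4776, -0.1802, 0.0406]
orientation: [-0.13, 0.706, 0.055, -0.694]
wrist_force: [0.8, 0.3, -4.0]
finger_gap: 0.0259
```

```bash
python3 - <<'E'
from plug import *
s=env.get_state();T=pose();print(s['tcp_pos'],s['finger_gap'],s['wrist_force'])
shot('side','s16');a=cv2.imread('pics/s16.png');cv2.imwrite('pics/s16c.png',cv2.resize(a[140:250,170:310],None,fx=5,fy=5,interpolation=2))
E
```

```text
[ 0.47756238 -0.18015249  0.0406045 ] 0.025852668594439528 [ 0.79799524  0.31377893 -4.04545504]
```

View pics/s16c.png

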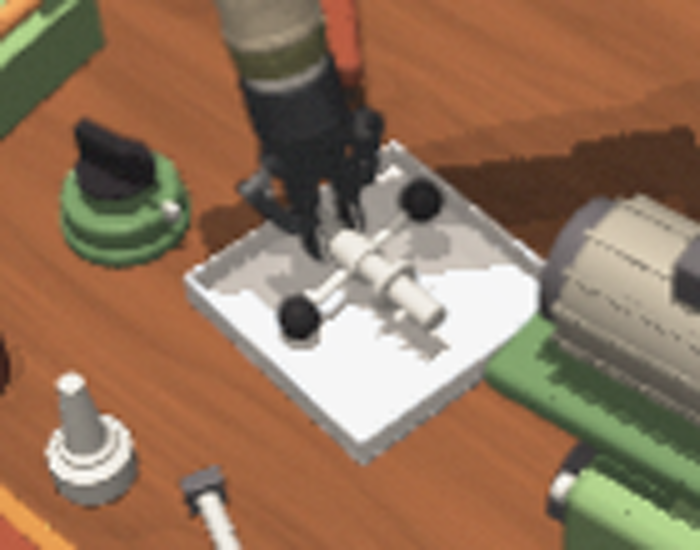

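Plug is inside the tray, near ball (298,317) just above the floor. Going down slowly the rest of the way.

>>> step_arm --moves '[[[0,0,0,0.003,0.0008,0,0],[0,0,0,0.006,0.0016,0,0],[0,0,0,0.008,0.0022,0,0],[0,0,0,0.01,0.0027,0,0],[0,0,0,0.01,0.0027,0,0]]]'

```text
clock: 20.3
tcp_pos: [0.4784, -0.1821, 0.0322]
orientation: [-0.129, 0.707, 0.053, -0.693]
wrist_force: [-4.6, -3.9, 6.3]
finger_gap: 0.0259
```

>>> step_arm --moves '[[[0,0,0,0.002,0.0005,0,0],[0,0,0,0.004,0.001,0,0],[0,0,0,0.006,0.0016,0,0],[0,0,0,0.006,0.0016,0,0]]]' --force 20

```text
clock: 20.7
tcp_pos: [0.4789, -0.1836, 0.0277]
orientation: [-0.129, 0.708, 0.052, -0.692]
wrist_force: [-4.2, -3.2, 4.0]
finger_gap: 0.0261
```

```bash
python3 - <<'E'
from plug import *
s=env.get_state();T=pose();print(s['tcp_pos'],s['finger_gap'],s['wrist_force'])
shot('side','s17');a=cv2.imread('pics/s17.png');cv2.imwrite('pics/s17c.png',cv2.resize(a[140:250,170:310],None,fx=5,fy=5,interpolation=2))
E
```

```text
[ 0.47894641 -0.1835842   0.02772727] 0.026065407324425232 [-4.15696678 -3.19338897  4.02633929]
```

View pics/s17c.png

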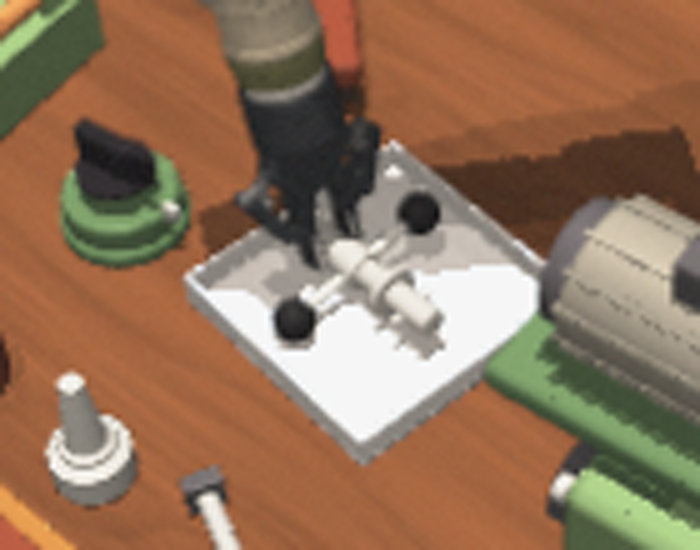

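Low and held; releasing and withdrawing along the tool axis.

>>> step_arm --moves '[[[0,0,0,-0.001,0,0,0.35],[0,0,0,-0.001,0,0,0.45],[0,0,0,-0.001,0,0,0.5],[0,0,0,-0.001,0,0,0.5],[0,0,0,-0.02,0,0,0.5],[0,0,0,-0.05,0,0,0.5],[0,0,0,-0.09,0,0,0.5],[0,0,0,-0.13,0,0,0.5],[0,0,0,-0.18,0,0,0.5],[0,0,0,-0.22,0,0,0.5],[0,0,0,-0.22,0,0,0.5],[0,0,0,-0.22,0,0,0.5]]]'

```text
clock: 21.95
tcp_pos: [0.4715, -0.2396, 0.2409]
orientation: [-0.128, 0.709, 0.052, -0.692]
wrist_force: [-0.1, 0.9, -2.3]
finger_gap: 0.0427
```

```bash
python3 - <<'E'
from plug import *
print(env.get_state()['wrist_force'])
im,d,T=shot('wrist','w18');P=cloud('wrist',d,T)
shot('side','s18');a=cv2.imread('pics/s18.png');cv2.imwrite('pics/s18c.png',cv2.resize(a[110:250,130:330],None,fx=4,fy=4,interpolation=2))
a2=np.radians(-6.7);R2=np.array([[np.cos(a2),np.sin(a2)],[-np.sin(a2),np.cos(a2)]])
m=(np.abs(P[...,0]-.4816)<.1)&(np.abs(P[...,1]+.132)<.1)&(P[...,2]>.012)&(P[...,2]<.1)
q=P[m];l=(q[:,:2]-[.4816,-.132])@R2.T;print(l.min(0),l.max(0),q[:,2].max())
E
```

```text
[-0.08459359  0.92640041 -2.25864337]
[-0.10878424 -0.11018551] [0.11027336 0.10766954] 0.04798884258755548
```

View pics/w18.png

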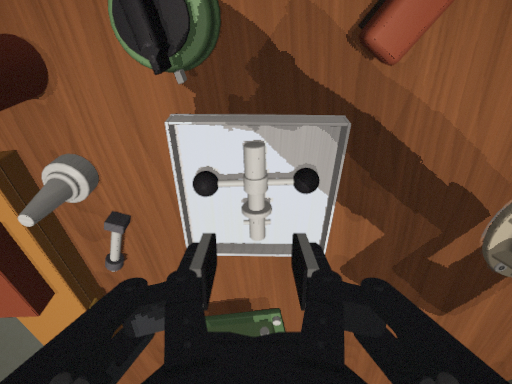

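View pics/s18c.png

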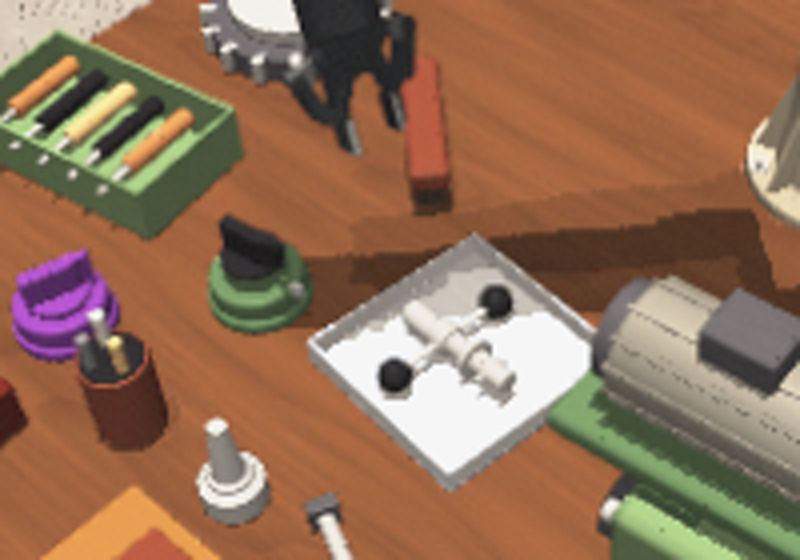

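The plug lies wholly inside the tray, from its nose end (254,143) to its foot (257,238) and with both balls clear of the walls. The knob is up and its pointer is on the mark. The arm is clear, so I'm handing in.

```bash
python3 - <<'E'
from h import *
print(env.get_state()['qvel'].round(3)); print(env.hand_in())
E
```

```text
[ 0.004  0.008 -0.015  0.    -0.001  0.001]
the job is handed in; nothing more can be done
None
```

The job is done and handed in at about 22 s of the 72 s allowed; the hand-in reports no verdict.

- **Knob:** I turned the black knob about 1.03 rad clockwise to the raised mark. I then pulled it up 16.5 mm until it stopped hard at 29 N. The last picture shows it still up with its pointer on the mark.
- **Plug:** I unscrewed it about 118° by the upper ball, drew it about 70 mm straight out by its nose, lowered it into the tray until it touched, and only then let go.
- **Last checks:** the wrist and side pictures show the plug lying flat inside the tray, clear of the walls, with its highest point about 48 mm above the bench. The arm was clear of everything. The bystanders in those pictures look unmoved, but I did not measure their positions.
- **Disagreements:** heights from the wrist camera read 2–4 mm low for the plug. The estimates of the case's heading spread between 4° and 5°, so I used 4.8°. My final numeric check of the plug's extent inside the tray also picked up the tray's rim, so "inside" rests on the pictures.

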